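Step the marking jig to its dots and lock the sliding leg with the cam levers

TASK

Grip the two red cam levers of the grey marking jig lightly and slide its white plate until the fixed red pointer stands over the middle of the blue dot; pause there about a second, then slide on until the pointer stands over the middle of the orange dot. Holding the leg on that mark, squeeze the cam levers fully closed, and finish still gripping them closed with the orange dot under the pointer: do not let go. Keep the levers open until the orange dot is under the pointer, and leave the other things on the desk where they stand.

Things in the scene. Friction and masses are not known exactly. Their poses are not given: they have to be found in the camera images.
- jig: grey steel jig base, 200 x 240 x 12 mm, fixed to the desk; origin on the desk surface at the middle of its width, 10 mm in from the edge nearest the robot; its x axis points away from the robot along the sliding leg, y to the left along the cross rods, z up. A steel post 90 mm tall stands at x 100, y 104 mm and carries the thin pointer arm (76 to 90 mm high) across to the pointer. The jig never moves; only its slides do.
- pointer_tip (a point): lower tip of the fixed red needle pointer (5 mm thick), 52 mm above the desk at x 100, y 0 mm of the jig; it points straight down and ends 6 mm above the dots
- blue_mark (a point): centre of the blue dot, 14 mm across with a small white centre, on top of the white plate (80 x 90 mm, top 44 mm above the desk), in the slot nearer the robot; moves with the plate
- orange_mark (a point): centre of the orange dot, 14 mm across with a small white centre, in the plate's other slot, 30 mm farther from the robot than the blue one; each dot may sit anywhere across the plate, up to 25 mm from its middle; moves with the plate
- leg_slide (a joint): how far the aluminium leg (carrying the white plate at its far end and the levers at its near end) is drawn out towards the robot, along the jig's minus x: 0 to 0.10 m; about 1.5 N of sliding friction and light damping, no spring, stays where left
- cross_slide (a joint): sideways position of the dark cross slide that carries the leg, along the jig's y: -0.035 to 0.035 m; about 1.5 N of friction and light damping, no spring, stays where left
- lever_left (a joint): left cam lever: 0 fully open, 0.336 rad fully closed (stop). The two levers are geared together, close symmetrically towards each other and stay where left (no spring). It takes a pinch of about 12 N to move them; a pinch below about 8 N on both paddles just holds the leg, 20 N or more closes them.
- lever_right (a joint): right cam lever, geared to the left one: 0 fully open, 0.336 rad fully closed
- paddle_left: left lever's finger paddle: upright red cylinder 12 mm in diameter, 44 mm tall (46 to 90 mm above the desk), origin at its centre, 68 mm above the desk. The two paddles are pinched from above along the jig's y: 52 mm over their outer sides when open, 28 mm when closed. They move with the leg; while the levers swing, the paddles start and end at the same place along the leg (0.5 mm bulge between).
- paddle_right: right lever's finger paddle, the mirror image of the left one; pushing both paddles along x or y carries the leg and its plate along, 1:1, without turning
- stapler: red stapler, 135 x 36 x 50 mm, loose, bystander; origin under its centre
- pen_cup: glass pen cup 80 mm across, 100 mm tall with pens up to 160 mm, loose, bystander; origin under its centre
- hole_punch: stainless steel hole punch, 120 x 100 x 75 mm, loose, bystander; origin under its centre
- memo_block: block of note paper with a yellow band, 90 x 90 x 45 mm, loose, bystander; origin under its centre

How it is judged (in metres and radians):
On the way, in this order (a step that is already met when the one before it is completed fails the run):
1. the blue dot rests under the pointer with the levers still open (horizontal distance between blue_mark and pointer_tip below 0.004 m and value of joint lever_left below 0.12 rad and velocity of joint leg_slide between -0.01 and 0.01 m/s and velocity of joint cross_slide between -0.01 and 0.01 m/s), for 0.4 s.
2. the orange dot is under the pointer with the levers still open (horizontal distance between orange_mark and pointer_tip below 0.0045 m and value of joint lever_left below 0.12 rad), for 0.1 s.
At the end, for the whole second after the job is handed in: the fingers still pinch both lever paddles (over 4 N each), both levers are closed (over 0.29 of 0.336 rad), and the orange dot's centre is at rest within 4.5 mm of the pointer, seen from above (horizontal distance between orange_mark and pointer_tip below 0.0045 m and value of joint each of lever_left, lever_right above 0.29 rad and contact force between the fingers and paddle_left above 4 N and contact force between the fingers and paddle_right above 4 N and velocity of joint leg_slide between -0.01 and 0.01 m/s and velocity of joint cross_slide between -0.01 and 0.01 m/s); the arm keeps its last pose, push and grip.
It fails at once if levers closed by more than a third while the orange dot is more than 5 mm from under the pointer (value of joint lever_left above 0.12 rad and horizontal distance between orange_mark and pointer_tip above 0.005 m).
It fails at once if a bystander is pushed more than 20 mm (distance of any of stapler, pen_cup, hole_punch, memo_block from where it was at the start of the episode above 0.02 m).
It also fails if it takes over 35 s, if anything falls off the work surface, if the arm or the gripper's body presses on something with over 40 N, if the wrist force passes 120 N, or if a joint passes its speed limit or range.

ROBOT

A 7-joint arm with a two-finger parallel gripper is mounted at the origin on the work surface. World frame = base frame: x ahead of the robot, y to its left, z up, the work surface at z = 0. Lengths are in mm, angles in rad, forces in N, time in s.
With the tool pointing down it reaches from about 350 to 900 mm from the base axis. Payload 7.2 kg.
Tool frame: the origin (TCP) lies midway between the tips of the shut fingers; the grasp point (between the pads) lies 19 mm behind it (manip.grasp_offset is the distance from the TCP to the grasp point, in mm); z points along the fingers, x is the direction in which the jaws open and shut, and the axes are right-handed (so a half turn about z gives the same grasp; the last joint's range is limited). The gripper opens to 88 mm and grips with 3 to 60 N. Pads are 20 mm wide; open, the fingers measure 115 mm over their backs; the gripper's body (75 mm by 178 mm) begins 61 mm behind the grasp point.
Start: joints at [-1.307, 0.411, -0.013, 1.596, 0.006, 1.134, -0.082], TCP at [203.6, 590.911, 222.653] pointing down, gripper open.
Joint ranges: [-2.95, 2.95], [-0.29, 1.99], [-1.47, 1.44], [0.14, 2.54], [-1.03, 4.17], [0.13, 1.85], [-2.86, 2.86]. Speed limits (rad/s): [2.39, 2.39, 3.01, 3.01, 3.14, 3.14, 3.14].

INTERFACE

Orientations are given as a rotation vector (axis times angle).
In Python, from rig import monitor, eyes, manip gives the robot as it stands. The module is installed in compiled form; this text tells all that it offers.
- The arm moves only by the tool step_arm, never from a script. Its argument "series" is a list of rows, each a list of 7 numbers: the closure, from -1 (fully open) to 1 (shut), so that 0 is half open, then the shift along the tool's x, y, z in mm, then the turn, a rotation vector about the tool's x, y, z in degrees. A call has 1 to 5 rows; each row shifts and turns the pose as measured when the row begins, along the tool's axes as they then stand; what a row does not reach is not made up. A row lasts 1/8 s, in which the tool goes at most 62.5 mm and 10.7 degrees, less where a joint would pass 70% of its speed; a pose out of reach is approached as far as the arm can. A call is refused whole if a number of a shift passes 62.5 or a number of a turn 10.7, either way. A call with a gripper value outside its range is refused whole. The fingers move at their own pace and stop on an object; the grip force is fixed at half the most. Time passes only in rows, so rows that do not move let the fingers close. It gives the time, the measured TCP pose, the force and the opening at its end, in the units of the state.
- monitor.observe(): the state, without advancing time (a new reading comes with each control period).
- eyes.camera(name): name is "scene" or "top" or "wrist"; returns (picture, depth): 400x640x3 uint8, red, green, blue; 400x640 float32, mm along the optical axis (not along the pixel's ray), 0 where there is no reading.
- eyes.calibration(name): a dict with "camera_matrix" (3x3 intrinsics, pixels), "extrinsics" (4x4, takes a point from world to camera coordinates); the wrist camera has in their place "tool_from_camera" (4x4, takes a point from camera to tool coordinates, whose origin is the TCP and whose axes are the tool frame's). Camera axes: x right, y down, z forward; pixel columns grow to the right and rows downward; lengths in mm; the calibration is good to about 2 mm. The wrist camera is an equidistant fisheye: a pixel r from the principal point sees the ray r / f radians off the axis. A picture is of the moment at which its call begins: read the wrist's pose just before it. calibration takes no time and is no camera call.
- manip.finish_job(): hands the job in, once; it reports no verdict.
Trained networks look in the newest picture that a camera, given by its name, has taken for a name from the list of things; names that differ only in an ending like _2 or _b are one class to them, and where a whole thing is asked for, a point or a joint stands for the part that bears it (a point fixed in the world has none). Each returns a list of dicts, best first, with "confidence" (0 to 1); they miss things now and then, are a little off and sometimes report something else, mostly with a low value. They report only what shows in the picture. A call takes as long as a camera call.
- eyes.trace(name, camera): "mask" (400x640 bool, what is visible of it) and "rect" ([left, top, right, bottom] in pixels, round what is visible of it).
- eyes.place_of(name, camera): "uv" ([column, row] in pixels: a listed point, or the origin of a listed thing).
The state is a dict: "time_s": time; "joints": joint angles; "qvel": joint speeds; "joint_efforts": joint torques, N m; "ee_pos": TCP position; "eef_rot": TCP orientation; "force": force on the tool from outside, world axes, zero at the start; "moment": the same for the moment, N m; "opening": opening from 0.0 (shut) to 1.0 (fully open).
Only numpy, scipy, OpenCV 4.12 (cv2) and the standard library are available. Lean on these libraries where they do the work, as an engineer would, in place of code of your own. Each camera call takes 0.05 s, during which the arm holds its last target.

## Working session

There is one attempt and no reset: what is moved stays moved. The work goes in short steps, Python scripts to look and compute and a tool call to move; the robot and the scene stay as the last step left them, time stands still between calls to the robot, and variables do not carry over. Pictures are saved under pics/ and viewed, and the job is handed in when it is done.

Besides the shell and the picture viewer there is one more tool, called after "Call:" by a JSON object that holds its "name" and its "arguments", one argument or row to a line. step_arm: Moves the arm, as the interface text tells. Its arguments: {"type":"object","properties":{"series":{"type":"array"}},"required":["series"]}

```bash
mkdir -p pics; python3 - <<'E'
from rig import monitor, eyes, manip
import cv2
s=monitor.observe();print(s)
for n in ["scene","top","wrist"]:
    p,d=eyes.camera(n);cv2.imwrite(f"pics/{n}0.png",p[:,:,::-1])
    print(n,eyes.calibration(n))
print(manip.grasp_offset)
E
```

```text
{'time_s': 0.0, 'joints': array([-1.30717812,  0.41184036, -0.01273793,  1.59701683,  0.00560427,
        1.13426641, -0.08222871]), 'qvel': array([ 0.00059053, -0.00022628, -0.00021993,  0.00189157, -0.00036858,
       -0.00032582,  0.00080832]), 'joint_efforts': array([-3.45779426e-05, -5.87958562e+01,  6.42090049e-01, -2.91075307e+01,
       -5.37365803e-02,  1.79841049e-02,  1.11358324e-04]), 'ee_pos': array([203.470146  , 590.4449527 , 221.85716219]), 'eef_rot': array([ 2.55701594e+00,  1.82354623e+00, -1.81705396e-03]), 'force': array([ 0.65717463, -0.1495103 , -0.69611903]), 'moment': array([ 0.02529548, -0.00170441, -0.0011563 ]), 'opening': 0.9969839604169038}
scene {'camera_matrix': array([[518.64361775,   0.        , 324.58684166],
       [  0.        , 518.64361775, 203.46010527],
       [  0.        ,   0.        ,   1.        ]]), 'extrinsics': array([[-8.61315646e-01,  5.08052041e-01,  4.29912585e-03,
         5.01800628e+02],
       [ 3.16409370e-01,  5.43000230e-01, -7.77840511e-01,
        -1.10150751e+02],
       [-3.97517885e-01, -6.68605919e-01, -6.28447020e-01,

[... 505 characters left out ...]
47892e-02, -9.84864858e-01,
         1.34720875e+03],
       [ 0.00000000e+00,  0.00000000e+00,  0.00000000e+00,
         1.00000000e+00]])}
wrist {'camera_matrix': array([[309.70691629,   0.        , 319.24410549],
       [  0.        , 309.70691629, 196.76011201],
       [  0.        ,   0.        ,   1.        ]]), 'tool_from_camera': array([[ 9.99999334e-01,  7.42709503e-05,  1.15181594e-03,
        -4.56943253e-01],
       [-3.67901843e-04,  9.66385814e-01,  2.57095943e-01,
        -6.96863897e+01],
       [-1.09400382e-03, -2.57096195e-01,  9.66385197e-01,
        -1.61334631e+02],
       [ 0.00000000e+00,  0.00000000e+00,  0.00000000e+00,
         1.00000000e+00]])}
18.700000000000003
```

View pics/scene0.png

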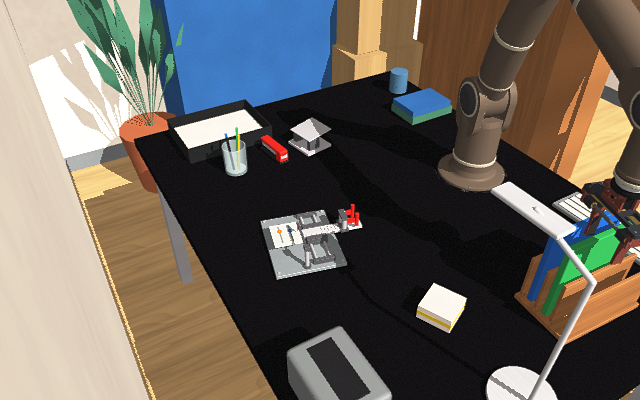

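View pics/top0.png

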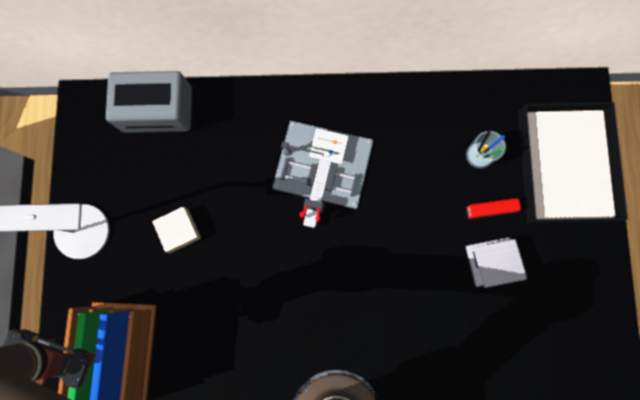

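View pics/wrist0.png

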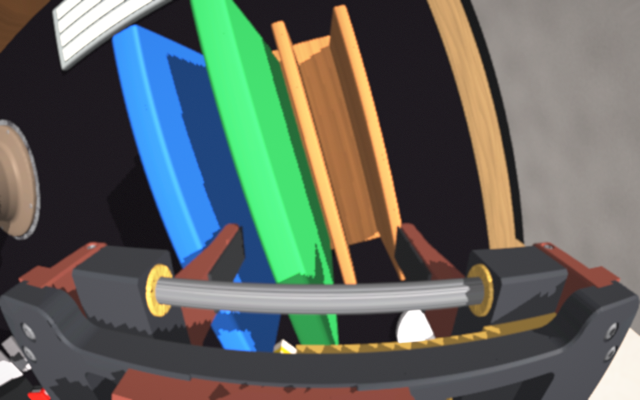

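The jig is in front of the robot at about (323,165) in top, with the levers near (310,213). The arm sits left of it by the file sorter.

```bash
cat > h.py <<'E'
from rig import monitor, eyes, manip
import numpy as np, cv2
from scipy.spatial.transform import Rotation as R
def ray(cam,uv,pose=None):
    c=eyes.calibration(cam);K=c["camera_matrix"]
    x=(uv[0]-K[0,2])/K[0,0];y=(uv[1]-K[1,2])/K[1,1]
    if cam=="wrist":
        r=np.hypot(x,y);d=np.array([x/r*np.sin(r),y/r*np.sin(r),np.cos(r)]) if r>1e-9 else np.array([0,0,1.])
        T=c["tool_from_camera"];p,rv=pose;Rt=R.from_rotvec(rv).as_matrix()
        return Rt@T[:3,3]+p, Rt@T[:3,:3]@d
    E=c["extrinsics"];Rm=E[:3,:3];return -Rm.T@E[:3,3], Rm.T@np.array([x,y,1.])
def atz(cam,uv,z,pose=None):
    o,d=ray(cam,uv,pose);return o+d*(z-o[2])/d[2]
def proj(cam,P,pose=None):
    c=eyes.calibration(cam);K=c["camera_matrix"];P=np.asarray(P,float)
    if cam=="wrist":
        T=c["tool_from_camera"];p,rv=pose;Q=R.from_rotvec(rv).as_matrix().T@(P-p);q=T[:3,:3].T@(Q-T[:3,3])
        th=np.arctan2(np.hypot(q[0],q[1]),q[2]);n=q[:2]/np.hypot(q[0],q[1])
        return K[:2,2]+n*th*K[0,0]
    E=c["extrinsics"];q=E[:3,:3]@P+E[:3,3];return (K@q)[:2]/q[2]
Z=dict(jig=0,pointer_tip=52,blue_mark=44,orange_mark=44,paddle_left=68,paddle_right=68,stapler=0,pen_cup=0,hole_punch=0,memo_block=0)
E
python3 - <<'E'
from h import *
for cam in ["top","scene"]:
    p,d=eyes.camera(cam)
    for n,z in Z.items():
        r=eyes.place_of(n,cam)
        for q in r[:2]: print(cam,n,np.round(q["uv"],1),round(q["confidence"],2),atz(cam,q["uv"],z).round(1))
    if cam=="top": cv2.imwrite("pics/topz.png",cv2.resize(p[110:240,250:390],None,fx=5,fy=4.5,interpolation=cv2.INTER_CUBIC)[:,:,::-1])
    else: cv2.imwrite("pics/scz.png",cv2.resize(p[195:290,250:370],None,fx=6,fy=6,interpolation=cv2.INTER_CUBIC)[:,:,::-1])
E
```

```text
top jig [314.2 197.1] 0.66 [582.5  48.9   0. ]
top jig [479.9 152.6] 0.32 [ 700.3 -417.3    0. ]
top pointer_tip [180.  228.7] 0.75 [494.7 406.1  52. ]
top pointer_tip [315.  195.1] 0.7 [579.   44.6  52. ]
top blue_mark [330.3 154.7] 0.55 [691.7   1.7  44. ]
top orange_mark [333.4 137.9] 0.6 [739.   -7.6  44. ]
top orange_mark [303.2 215.2] 0.45 [526.3  77.2  44. ]
top paddle_left [306.  217.1] 0.43 [517.9  68.3  68. ]
top paddle_right [315.9 220.3] 0.47 [508.9  42.4  68. ]
top stapler [489.2 208.1] 0.62 [ 542.8 -432.4    0. ]
top pen_cup [481.1 150.9] 0.77 [ 705.2 -421.     0. ]
top hole_punch [490.3 258.2] 0.57 [ 405.9 -426.     0. ]
top memo_block [179.9 226. ] 0.72 [508.1 422.3   0. ]
scene jig [328.7 241.7] 0.85 [602.6  57.5   0. ]
scene pointer_tip [299.7 231.5] 0.78 [680.9  27.1  52. ]
scene blue_mark [441.8 307.9] 0.22 [509.2 439.8  44. ]
scene paddle_left [354.6 220.5] 0.55 [530.8  80.8  68. ]
scene paddle_right [347.7 212.8] 0.53 [529.4  41.9  68. ]
scene stapler [274.2 152.4] 0.75 [ 530.8 -447.6    0. ]
scene pen_cup [237.6 170.2] 0.64 [ 689.6 -410.8    0. ]
scene hole_punch [308.5 144.3] 0.95 [ 396.7 -432.7    0. ]
scene memo_block [439.8 312.4] 0.81 [493.5 423.5   0. ]
```

View pics/topz.png

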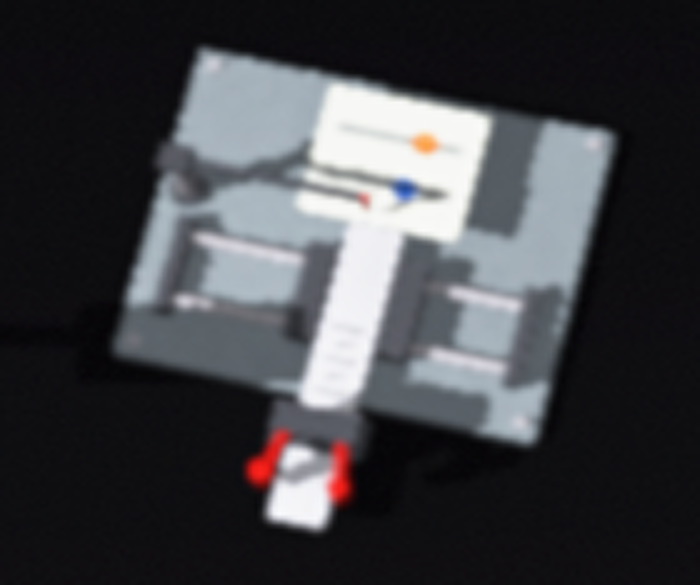

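View pics/scz.png

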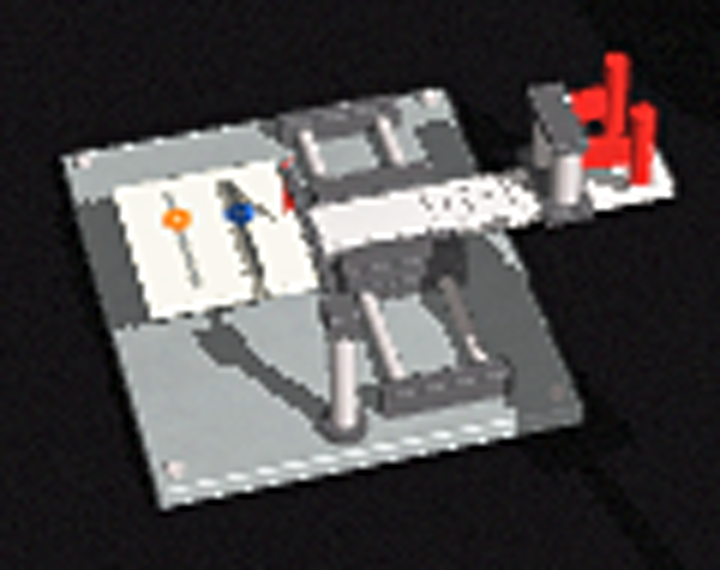

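```bash
python3 - <<'E'
from h import *
c=[(202,48,"fl"),(615,130,"fr"),(537,444,"nr"),(117,355,"nl")]
L=dict(fl=(190,120),fr=(190,-120),nr=(-10,-120),nl=(-10,120))
W=[];J=[]
for u,v,n in c:
    w=atz("top",(250+(u+.5)/5-.5,110+(v+.5)/4.5-.5),12);W.append(w[:2]);J.append(L[n]);print(n,w.round(1))
W=np.array(W);J=np.array(J,float)
wc=W.mean(0);jc=J.mean(0);A=(J-jc).T@(W-wc)
th=np.arctan2(A[0,1]-A[1,0],A[0,0]+A[1,1]);Rm=np.array([[np.cos(th),-np.sin(th)],[np.sin(th),np.cos(th)]])
o=wc-Rm@jc;print("th",np.degrees(th),"o",o,"res",(W-(J@Rm.T+o)).round(1).tolist())
f=lambda x,y:(Rm@[x,y]+o)
tj=lambda w:Rm.T@(np.array(w)[:2]-o)
print("tip pred",f(100,0), "px pred",proj("top",[*f(100,0),52]),"scene px",proj("scene",[*f(100,0),52]))
for n,u,v,z in [("tip",365,202,52),("orange",425,144,44),("blue",404,189,44),("padL top",259,470,90),("padR top",340,488,90)]:
    w=atz("top",(250+(u+.5)/5-.5,110+(v+.5)/4.5-.5),z);print(n,w.round(1),"jig",tj(w).round(1))
for n,u,v,z in [("tip",289,208,52),("orange",177,220,44),("blue",240,212,44),("padR top",618,58,90),("padL top",643,108,90),("nl",580,420,0),("fr",68,155,12),("nr",440,90,12)]:
    w=atz("scene",(250+(u+.5)/6-.5,195+(v+.5)/6-.5),z);print("sc",n,w.round(1),"jig",tj(w).round(1))
E
```

```text
fl [802.6 114.6  12. ]
fr [ 744.2 -117.5   12. ]
nr [547.1 -68.7  12. ]
nl [606.7 162.4  12. ]
th -14.093447315388719 o [587.86497866  44.61316265] res [[1.2, -0.2], [1.3, 0.6], [-1.8, 0.6], [-0.7, -1.0]]
tip pred [684.85496568  20.26275366] px pred [323.49227071 156.55407134] scene px [297.31256577 230.57302651]
tip [690.6  22.6  52. ] jig [105.    3.7]
orange [728.4 -10.7  44. ] jig [149.8 -19.4]
blue [700.4   1.3  44. ] jig [119.7 -14.6]
padL top [523.1  78.9  90. ] jig [-71.1  17.5]
padR top [511.9  37.   90. ] jig [-71.8 -25.8]
sc tip [681.1  15.9  52. ] jig [97.4 -5.1]
sc orange [727.3 -11.4  44. ] jig [148.8 -20.4]
sc blue [698.7  -1.4  44. ] jig [118.7 -17.6]
sc padR top [511.1  38.2  90. ] jig [-72.9 -24.9]
sc padL top [521.3  75.9  90. ] jig [-72.1  14.1]
sc nl [608.  161.8   0. ] jig [ -9.  118.6]
sc fr [ 738.2 -115.6   12. ] jig [ 184.8 -118.8]
sc nr [550.1 -65.5  12. ] jig [  -9.9 -116. ]
```

```bash
cat >> h.py <<'E'
TH=np.radians(-14.1);RJ=np.array([[np.cos(TH),-np.sin(TH)],[np.sin(TH),np.cos(TH)]]);OJ=np.array([587.9,44.6])
def W(x,y,z): return np.array([*(RJ@[x,y]+OJ),z])
def JG(w): return np.array([*(RJ.T@(np.asarray(w)[:2]-OJ)),w[2]])
def goal(P,yawjig=90):
    # tool x along jig angle yawjig deg; prints shift in present tool axes, and turn
    s=monitor.observe();Rt=R.from_rotvec(s["eef_rot"]);a=TH+np.radians(yawjig)
    x=np.array([np.cos(a),np.sin(a),0]);z=np.array([0,0,-1.]);Rg=R.from_matrix(np.c_[x,np.cross(z,x),z])
    print("t",s["time_s"],"tcp",s["ee_pos"].round(1),"jig",JG(s["ee_pos"]).round(1),"f",s["force"].round(1),"open",round(s["opening"],3),"J",s["joints"].round(2))
    print(" shift",Rt.inv().apply(np.asarray(P)-s["ee_pos"]).round(1)," turn",np.degrees((Rt.inv()*Rg).as_rotvec()).round(1))
E
python3 - <<'E'
from h import *
p=W(60,-5,330);print(p)
goal(p,90);goal(p,-90)
E=eyes.calibration("top")["extrinsics"];print(-E[:3,:3].T@E[:3,3])
E
```

```text
[644.87424586  25.13373922 330.        ]
t 1.25 tcp [203.6 590.9 222.6] jig [-505.8  436.2  222.6] f [ 0.2 -0.   0.4] open 1.001 J [-1.31  0.41 -0.01  1.6   0.01  1.13 -0.08]
 shift [-391.2  601.5 -107.4]  turn [ 0.  -0.  -4.9]
t 1.25 tcp [203.6 590.9 222.6] jig [-505.8  436.2  222.6] f [ 0.2 -0.   0.4] open 1.001 J [-1.31  0.41 -0.01  1.6   0.01  1.13 -0.08]
 shift [-391.2  601.5 -107.4]  turn [ -0.   -0.  175.1]
[ 339.31301234   -9.40383619 1427.04154698]
```

Call:
{"name": "step_arm", "arguments": {
  "series": [
    [-1,0,0,-60,0,0,0],
    [-1,0,0,-60,0,0,0],
    [-1,-20,25,0,0,0,0],
    [-1,-30,40,0,0,0,-2],
    [-1,-30,45,0,0,0,-2]
  ]
}}

```text
time_s: 1.88
ee_pos: [281.2, 481.2, 345.6]
eef_rot: [-2.482, -1.925, 0.002]
force: [1.4, -1.2, -0.0]
opening: 0.998
```

```bash
python3 - <<'E'
from h import *
goal(W(165,-10,300),90)
E
```

```text
t 1.875 tcp [281.2 481.2 345.6] jig [-403.8  348.7  345.6] f [ 1.4 -1.2 -0. ] open 0.998 J [-1.15  0.21  0.03  1.58 -0.01  1.35  0.2 ]
 shift [-355.4  570.9   45.1]  turn [-0.1  0.  -0.3]
```

Call:
{"name": "step_arm", "arguments": {
  "series": [
    [-1,-30,48,0,0,0,0],
    [-1,-32,50,0,0,0,0],
    [-1,-32,50,0,0,0,0],
    [-1,-32,50,0,0,0,0],
    [-1,-32,50,0,0,0,0]
  ]
}}

```text
time_s: 2.5
ee_pos: [487.2, 259.5, 346.8]
eef_rot: [-2.478, -1.928, -0.004]
force: [0.8, -0.1, -0.7]
opening: 1.005
```

Call:
{"name": "step_arm", "arguments": {
  "series": [
    [-1,-32,50,0,0,0,0],
    [-1,-32,50,10,0,0,0],
    [-1,-32,50,10,0,0,0],
    [-1,-32,50,10,0,0,0],
    [-1,-30,50,10,0,0,0]
  ]
}}

```text
time_s: 3.12
ee_pos: [697.2, 38.3, 307.7]
eef_rot: [-2.477, -1.931, -0.013]
force: [0.3, 0.7, 0.0]
opening: 1.001
```

```bash
python3 - <<'E'
from h import *
goal(W(165,-10,170),90)
E
```

```text
t 3.125 tcp [697.2  38.3 307.7] jig [107.5  20.5 307.7] f [0.3 0.7 0. ] open 1.001 J [-0.34  0.5   0.36  1.3  -0.18  1.37  1.33]
 shift [-31.5  57.  137.7]  turn [ 0.2 -0.4 -0. ]
```

Call:
{"name": "step_arm", "arguments": {
  "series": [
    [-1,-16,28,35,0,0,0],
    [-1,-15,29,35,0,0,0],
    [-1,0,0,35,0,0,0],
    [-1,0,0,32,0,0,0],
    [-1,0,0,0,0,0,0]
  ]
}}

```text
time_s: 3.75
ee_pos: [748.8, -13.8, 163.7]
eef_rot: [2.485, 1.922, 0.007]
force: [0.0, -0.1, 0.5]
opening: 0.996
```

```bash
python3 - <<'E'
from h import *
goal(W(165,-10,170),90)
s=monitor.observe();pose=(s["ee_pos"],s["eef_rot"]);np.savez("pose1.npz",p=pose[0],r=pose[1])
p,d=eyes.camera("wrist");cv2.imwrite("pics/w1.png",p[:,:,::-1]);np.save("w1.npy",p)
for n in ["pointer_tip","blue_mark","orange_mark"]:
    for q in eyes.place_of(n,"wrist")[:2]:
        w=atz("wrist",q["uv"],Z[n],pose);print(n,q["uv"],q["confidence"],w.round(1),JG(w).round(1))
print(proj("wrist",W(100,0,52),pose))
E
```

```text
t 3.75 tcp [748.8 -13.8 163.7] jig [170.3 -17.4 163.7] f [ 0.  -0.1  0.5] open 0.996 J [-0.24  0.69  0.34  1.33 -0.23  1.16  1.44]
 shift [ 7.4 -5.3 -6.3]  turn [ 0.2 -0.2 -0.5]
pointer_tip [340.4, 115.2] 0.89 [685.3  22.   52. ] [100.    1.8  52. ]
blue_mark [324.1, 137.0] 0.45 [701.1   3.4  44. ] [119.8 -12.4  44. ]
orange_mark [321.3, 140.6] 0.69 [7.036e+02 1.000e-01 4.400e+01] [123.1 -15.   44. ]
orange_mark [318.3, 168.2] 0.65 [727.6  -8.9  44. ] [148.5 -17.9  44. ]
[338.36235948 115.16713891]
```

View pics/w1.png

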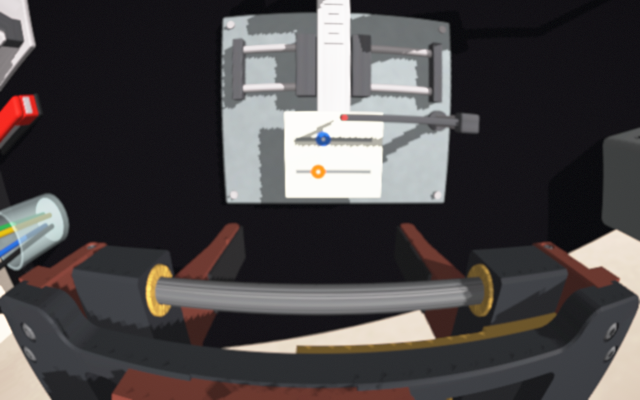

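The wrist view shows the pointer at about (343,117), blue at (323,139), orange at (318,171), and all four jig corners.

```bash
python3 - <<'E'
from h import *
q=np.load("pose1.npz");pose=(q["p"],q["r"]);p=np.load("w1.npy").astype(int)
r,g,b=p[...,0],p[...,1],p[...,2]
def cen(m,n,z):
    m=m.copy();m[:100]=0;m[190:]=0;m[:,:280]=0;m[:,390:]=0
    ys,xs=np.nonzero(m);uv=(xs.mean(),ys.mean());w=atz("wrist",uv,z,pose);print(n,len(xs),np.round(uv,2),(xs.min(),xs.max(),ys.min(),ys.max()),w.round(1),JG(w).round(1))
cen((r-b>70)&(r-g>25)&(g>90),"orange",44);cen((b-r>50),"blue",44);cen((r-g>80)&(g<80),"red",52)
for u,v in [(227,17),(450,22),(445,203),(222,204)]: w=atz("wrist",(u,v),12,pose);print(u,v,w.round(1),JG(w).round(1))
print([proj("wrist",W(100,0,z),pose).round(1).tolist() for z in (52,76)])
cv2.imwrite("pics/w1z.png",cv2.resize(p[100:200,280:390].astype(np.uint8),None,fx=6,fy=6,interpolation=cv2.INTER_CUBIC)[:,:,::-1])
E
```

```text
orange 194 [321.82 162.95] (np.int64(310), np.int64(347), np.int64(114), np.int64(178)) [723.7  -4.6  44. ] [143.7 -14.6  44. ]
blue 162 [322.68 138.43] (np.int64(316), np.int64(330), np.int64(131), np.int64(145)) [702.    1.8  44. ] [121.1 -13.7  44. ]<stdin>:6: RuntimeWarning: Mean of empty slice.
  ret = ret.dtype.type(ret / rcount)
Traceback (most recent call last):
ValueError: zero-size array to reduction operation minimum which has no identity
```

```bash
python3 - <<'E'
from h import *
q=np.load("pose1.npz");pose=(q["p"],q["r"]);p=np.load("w1.npy").astype(int)
r,g,b=p[...,0],p[...,1],p[...,2]
def cen(m,n,z,box):
    M=np.zeros_like(m);a,c,e,f=box;M[c:f,a:e]=m[c:f,a:e]
    ys,xs=np.nonzero(M);uv=((xs.min()+xs.max())/2,(ys.min()+ys.max())/2) ;w=atz("wrist",uv,z,pose);print(n,len(xs),np.round(uv,2),xs.mean(),ys.mean(),w.round(1),JG(w).round(1))
cen((r-b>70)&(r-g>25),"orange",44,(300,155,335,190));cen((b-r>50),"blue",44,(300,125,345,150));cen((r-g>60),"red",52,(330,105,355,130))
for u,v in [(227,17),(450,22),(445,203),(222,204)]: w=atz("wrist",(u,v),12,pose);print(u,v,w.round(1),JG(w).round(1))
print([proj("wrist",W(100,0,z),pose).round(1).tolist() for z in (52,76)])
cv2.imwrite("pics/w1z.png",cv2.resize(p[100:200,280:390].astype(np.uint8),None,fx=6,fy=6,interpolation=cv2.INTER_CUBIC)[:,:,::-1])
E
```

```text
orange 164 [317.5 171.5] 317.7073170731707 171.3231707317073 [730.4 -10.4  44. ] [151.6 -18.6  44. ]
blue 162 [323. 138.] 322.679012345679 138.42592592592592 [701.7   2.2  44. ] [120.7 -13.4  44. ]
red 37 [344. 117.] 344.0 117.27027027027027 [687.6  24.6  52. ] [101.6   4.9  52. ]
227 17 [552.1 -60.9  12. ] [  -9.  -111.1   12. ]
450 22 [610.4 166.9  12. ] [ -7.9 124.1  12. ]
445 203 [804.9 117.2  12. ] [192.8 123.2  12. ]
222 204 [ 743.7 -121.3   12. ] [ 191.5 -122.9   12. ]
[[338.4, 115.2], [340.3, 115.2]]
```

View pics/w1z.png

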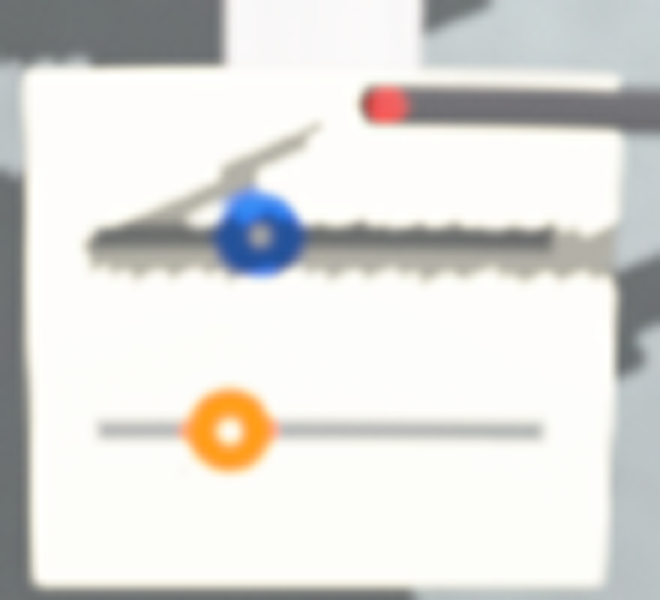

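```bash
python3 - <<'E'
from h import *
q=np.load("pose1.npz");pose=(q["p"],q["r"])
for uv,z in [((344,117.2),90),((341.4,117),52),((342,117),60),((322.9,138.7),44),((317.7,171.4),44)]:
    w=atz("wrist",uv,z,pose);print(uv,z,JG(w).round(1))
o,_=ray("wrist",(300,100),pose);print("cam",JG(o).round(1))
s=monitor.observe();goal(W(-72,-5,150),90)
E
```

```text
(344, 117.2) 90 [101.5   1.7  90. ]
(341.4, 117) 52 [101.6   2.7  52. ]
(342, 117) 60 [101.6   2.6  60. ]
(322.9, 138.7) 44 [121.4 -13.5  44. ]
(317.7, 171.4) 44 [151.5 -18.4  44. ]
cam [100.1 -18.  324.9]
t 3.95 tcp [751.5 -13.6 169.2] jig [172.9 -16.6 169.2] f [-0.1  0.8  0.6] open 1.001 J [-0.24  0.68  0.34  1.32 -0.23  1.16  1.44]
 shift [   9.7 -245.1   16.5]  turn [ 0.6 -0.3 -0.4]
```

Call:
{"name": "step_arm", "arguments": {
  "series": [
    [-1,2,-49,0,0,0,0],
    [-1,2,-49,0,0,0,0],
    [-1,2,-49,0,0,0,0],
    [-1,2,-49,0,0,0,0],
    [-1,0,-45,0,0,0,0]
  ]
}}

```text
time_s: 4.58
ee_pos: [520.5, 56.5, 173.3]
eef_rot: [2.474, 1.915, 0.041]
force: [0.7, 0.2, -0.1]
opening: 0.999
```

```bash
python3 - <<'E'
from h import *
goal(W(-72,-5,130),90)
E
```

```text
t 4.575 tcp [520.5  56.5 173.3] jig [-68.2  -4.9 173.3] f [ 0.7  0.2 -0.1] open 0.999 J [-0.49  0.28  0.35  1.94 -0.12  0.91  1.24]
 shift [-0.7 -4.9 43.1]  turn [ 1.5 -0.7 -0.4]
```

Call:
{"name": "step_arm", "arguments": {
  "series": [
    [-1,0,-3,25,1.5,-0.7,-0.4],
    [-1,0,0,0,0,0,0]
  ]
}}

```text
time_s: 4.82
ee_pos: [517.6, 59.6, 152.5]
eef_rot: [2.474, 1.936, 0.012]
force: [-0.2, -0.7, 0.2]
opening: 0.998
```

```bash
python3 - <<'E'
from h import *
s=monitor.observe();pose=(s["ee_pos"],s["eef_rot"]);goal(W(-72,-5,57),90)
p,d=eyes.camera("wrist");cv2.imwrite("pics/w2.png",p[:,:,::-1])
for n in ["paddle_left","paddle_right"]:
    for q in eyes.place_of(n,"wrist")[:2]:
        w=atz("wrist",q["uv"],68,pose);print(n,q["uv"],q["confidence"],JG(w).round(1))
for y in (15,-25): print(proj("wrist",W(-72,y,90),pose))
E
```

```text
t 4.825 tcp [517.6  59.6 152.5] jig [-71.8  -2.5 152.5] f [-0.2 -0.7  0.2] open 0.998 J [-0.48  0.31  0.34  1.95 -0.14  0.89  1.26]
 shift [-3.1 -0.7 95.4]  turn [ 0.3 -0.4  0.2]
paddle_left [344.3, 203.7] 0.9 [-69.8  18.6  68. ]
paddle_left [293.6, 201.2] 0.19 [-71.9 -23.4  68. ]
paddle_right [293.4, 205.2] 0.59 [-68.4 -23.6  68. ]
[342.16120732 209.12919115]
[289.39112352 209.04989946]
```

View pics/w2.png

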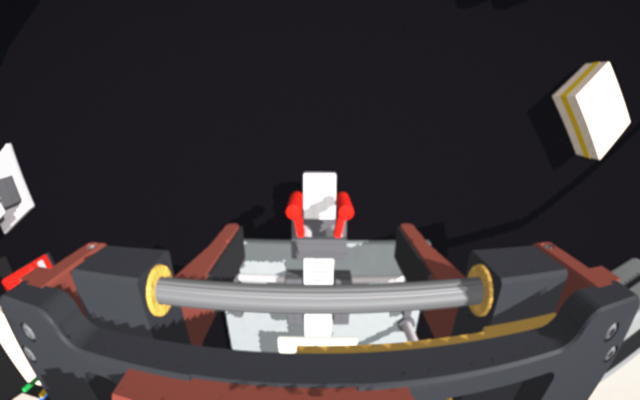

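```bash
python3 - <<'E'
from h import *
s=monitor.observe();pose=(s["ee_pos"],s["eef_rot"]);goal(W(-72,-5,57),90)
p,d=eyes.camera("wrist");cv2.imwrite("pics/w2z.png",cv2.resize(p[160:260,260:380],None,fx=6,fy=6,interpolation=cv2.INTER_CUBIC)[:,:,::-1])
for z in (90,46): print(z,[proj("wrist",W(-72,y,z),pose).round(1).tolist() for y in (15,-25)])
print(d[190:240:4,296].round(), d[190:240:4,346].round())
E
```

```text
t 4.975 tcp [519.   58.9 153.3] jig [-70.3  -2.9 153.3] f [ 0.2  0.4 -0.1] open 0.996 J [-0.48  0.31  0.34  1.95 -0.14  0.89  1.26]
 shift [-2.7 -2.3 96.2]  turn [ 0.4 -0.4  0.1]
90 [[342.6, 206.8], [289.9, 206.8]]
46 [[338.7, 192.3], [294.0, 192.3]]
[270. 259. 244. 236. 235. 235. 238. 254. 255. 292. 293. 259. 252.] [325. 263. 246. 236. 235. 236. 236. 333. 334. 334. 335. 338. 253.]
```

View pics/w2z.png

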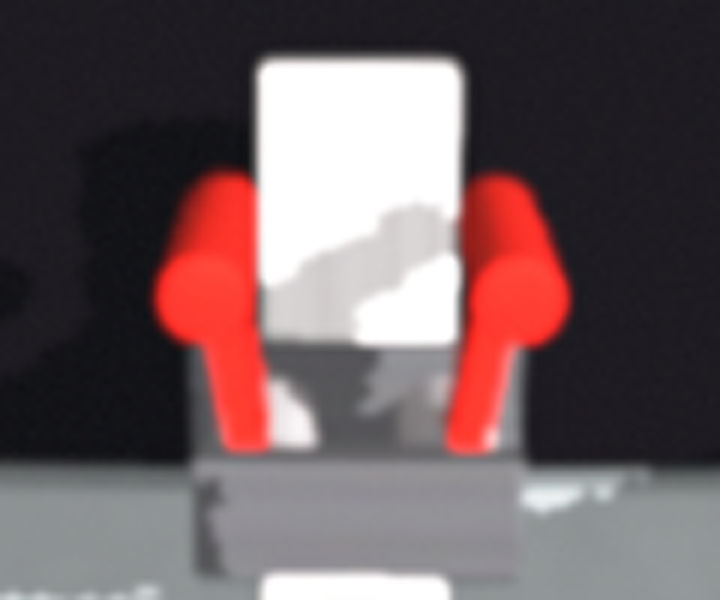

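Call:
{"name": "step_arm", "arguments": {
  "series": [
    [-1,-1,0,40,0.3,-0.4,0],
    [-1,0,0,40,0,0,0],
    [-1,0,0,0,0,0,0],
    [-1,0,0,0,0,0,0]
  ]
}}

```text
time_s: 5.52
ee_pos: [523.6, 57.2, 75.3]
eef_rot: [2.474, 1.927, 0.011]
force: [0.1, -0.6, -0.2]
opening: 1.003
```

```bash
python3 - <<'E'
from h import *
goal(W(-70,-3,51),90)
E
```

```text
t 5.525 tcp [523.6  57.2  75.3] jig [-65.4  -3.4  75.3] f [ 0.1 -0.6 -0.2] open 1.003 J [-0.45  0.43  0.31  2.   -0.19  0.72  1.31]
 shift [ 0.3 -4.8 24.3]  turn [ 0.5 -0.1 -0.1]
```

Call:
{"name": "step_arm", "arguments": {
  "series": [
    [-1,0,-5,12,0.4,0,0],
    [-1,0,-1,12,0,0,0],
    [-0.5,0,0,0,0,0,0],
    [-0.3,0,0,0,0,0,0]
  ]
}}

```text
time_s: 6.02
ee_pos: [519.4, 59.2, 52.6]
eef_rot: [2.478, 1.93, 0.01]
force: [-0.2, 0.2, 0.6]
opening: 0.816
```

```bash
python3 - <<'E'
from h import *
goal(W(-70,-3,51),90)
s=monitor.observe();pose=(s["ee_pos"],s["eef_rot"])
p,d=eyes.camera("wrist");cv2.imwrite("pics/w3.png",p[:,:,::-1])
E
```

```text
t 6.025 tcp [519.4  59.2  52.6] jig [-70.   -2.5  52.6] f [-0.2  0.2  0.6] open 0.816 J [-0.44  0.47  0.29  2.02 -0.21  0.68  1.32]
 shift [-0.5 -0.   1.6]  turn [ 0.3 -0.3 -0.1]
```

View pics/w3.png

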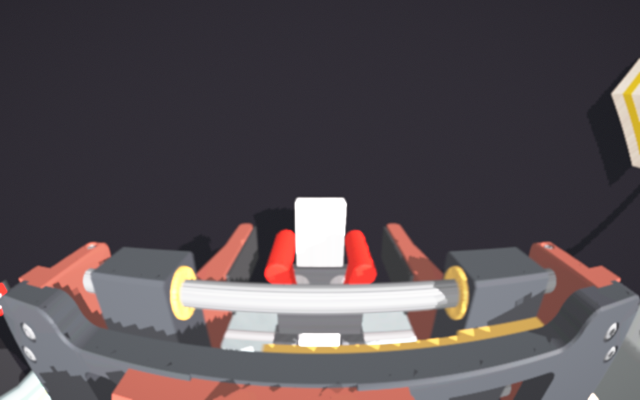

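The paddles, at (281,258) and (361,258), sit between the two open fingers and are well centred. I'll close gradually now.

Call:
{"name": "step_arm", "arguments": {
  "series": [
    [-0.3,0,0,0,0.2,-0.2,0],
    [-0.3,0,0,0,0,0,0],
    [-0.25,0,0,0,0,0,0],
    [-0.25,0,0,0,0,0,0],
    [-0.25,0,0,0,0,0,0]
  ]
}}

```text
time_s: 6.7
ee_pos: [519.8, 59.3, 53.1]
eef_rot: [2.478, 1.93, 0.003]
force: [-0.1, -0.2, 0.2]
opening: 0.621
```

```bash
python3 - <<'E'
from h import *
goal(W(-70,-3,51),90)
s=monitor.observe();print(s["opening"]*88)
E
```

```text
t 6.7 tcp [519.8  59.3  53.1] jig [-69.6  -2.3  53.1] f [-0.1 -0.2  0.2] open 0.621 J [-0.44  0.47  0.3   2.02 -0.21  0.68  1.32]
 shift [-0.7 -0.4  2.1]  turn [ 0.1 -0.1 -0.1]
54.607852247884885
```

Call:
{"name": "step_arm", "arguments": {
  "series": [
    [-0.2,0,0,0,0,0,0],
    [-0.2,0,0,0,0,0,0],
    [-0.17,0,0,0,0,0,0],
    [-0.17,0,0,0,0,0,0]
  ]
}}

```text
time_s: 7.2
ee_pos: [519.8, 59.4, 53.1]
eef_rot: [2.478, 1.931, 0.003]
force: [-0.1, -0.5, 0.3]
opening: 0.585
```

Call:
{"name": "step_arm", "arguments": {
  "series": [
    [-0.14,0,0,0,0,0,0],
    [-0.14,0,0,0,0,0,0],
    [-0.14,0,0,0,0,0,0]
  ]
}}

```text
time_s: 7.58
ee_pos: [519.7, 59.4, 53.1]
eef_rot: [2.478, 1.931, 0.003]
force: [0.1, 0.4, 0.7]
opening: 0.572
```

```bash
python3 - <<'E'
from h import *
goal(W(-70,-3,51),90)
s=monitor.observe();print(s["opening"]*88)
E
```

```text
t 7.575 tcp [519.7  59.4  53.1] jig [-69.8  -2.2  53.1] f [0.1 0.4 0.7] open 0.572 J [-0.44  0.47  0.3   2.02 -0.21  0.68  1.32]
 shift [-0.8 -0.2  2.1]  turn [ 0.1 -0.1 -0.1]
50.373958270741944
```

Call:
{"name": "step_arm", "arguments": {
  "series": [
    [-0.14,4,-5,0,0,0,0],
    [-0.14,4,-5,0,0,0,0],
    [-0.14,2,-2,0,0,0,0],
    [-0.14,0,0,0,0,0,0]
  ]
}}

```text
time_s: 8.07
ee_pos: [510.3, 72.0, 53.1]
eef_rot: [2.477, 1.929, 0.003]
force: [0.4, -1.5, -1.4]
opening: 0.576
```

```bash
cat > look.py <<'E'
from h import *
import sys
k=sys.argv[1]
goal(W(-70,-3,53),90)
def cen(p,m,box):
    a,c,e,f=box;M=np.zeros(m.shape,bool);M[c:f,a:e]=m[c:f,a:e]
    n,l,st,ce=cv2.connectedComponentsWithStats(M.astype(np.uint8),connectivity=8)
    if n<2: return None
    i=1+st[1:,4].argmax();ys,xs=np.nonzero(l==i)
    return np.array([(xs.mean()+(xs.min()+xs.max())/2)/2,(ys.mean()+(ys.min()+ys.max())/2)/2]),st[i,4]
for cam,box in [("top",(265,110,385,215)),("scene",(255,200,345,290))]:
    p,d=eyes.camera(cam);q=p.astype(int);r,g,b=q[...,0],q[...,1],q[...,2]
    for n,m,z in [("orange",(r-b>80)&(g-b>30),44),("blue",(b-r>50),44),("red",(r-g>60)&(r-b>60)&(g-b<30),60)]:
        c=cen(p,m,box)
        if c: print(cam,n,c[0].round(1),c[1],JG(atz(cam,c[0],z)).round(1))
    if cam=="top": cv2.imwrite(f"pics/top{k}.png",cv2.resize(p[110:240,250:390],None,fx=5,fy=4.5,interpolation=cv2.INTER_CUBIC)[:,:,::-1])
    else: cv2.imwrite(f"pics/sc{k}.png",cv2.resize(p[195:290,250:370],None,fx=6,fy=6,interpolation=cv2.INTER_CUBIC)[:,:,::-1])
E
python3 look.py 1
```

```text
t 8.075 tcp [510.3  72.   53.1] jig [-81.9   7.7  53.1] f [ 0.4 -1.5 -1.4] open 0.576 J [-0.47  0.46  0.3   2.04 -0.21  0.67  1.29]
 shift [-10.7  11.9   0.2]  turn [ 0.2 -0.  -0.1]
top orange [330.1 145. ] 16 [137.7  -9.4  44. ]
top blue [325.9 154.9] 18 [107.9  -4.8  44. ]
top red [322.  153.5] 2 [105.4   5.2  60. ]
scene orange [283.9 232.5] 18 [136.8 -11.4  44. ]
scene blue [294.1 231.6] 16 [107.8  -7.1  44. ]
scene red [297.4 228.5] 6 [99.5  0.3 60. ]
```

View pics/top1.png

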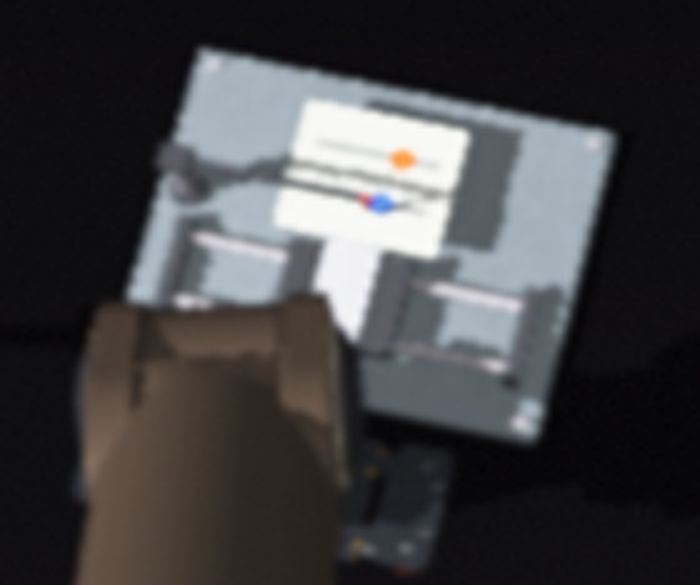

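View pics/sc1.png

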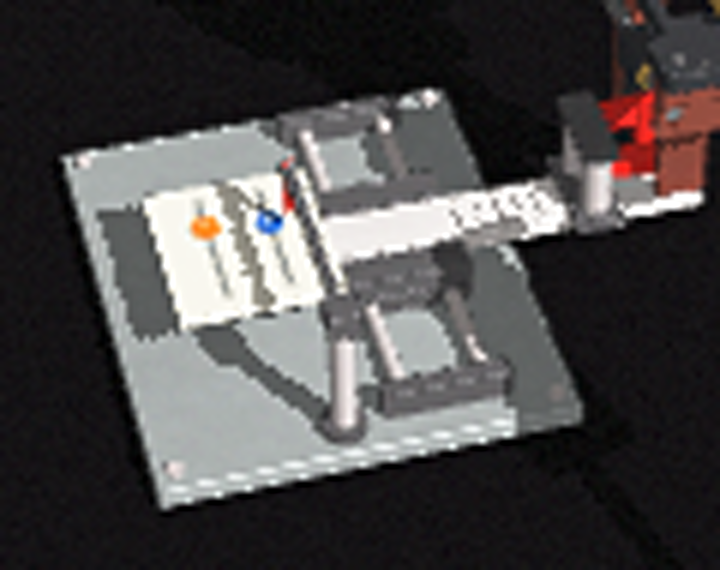

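The leg follows 1:1, the levers are open, and both cameras agree with the wrist measurement. What remains to blue is about (+5.9, −7.7).

Call:
{"name": "step_arm", "arguments": {
  "series": [
    [-0.14,3,-4,0,0,0,0],
    [-0.14,3,-4,0,0,0,0],
    [-0.14,0,0,0,0,0,0]
  ]
}}

```text
time_s: 8.55
ee_pos: [503.6, 80.1, 53.1]
eef_rot: [2.478, 1.929, 0.003]
force: [-0.4, -0.0, 0.6]
opening: 0.577
```

```bash
python3 look.py 2
```

```text
t 8.55 tcp [503.6  80.1  53.1] jig [-90.4  13.9  53.1] f [-0.4 -0.   0.6] open 0.577 J [-0.49  0.45  0.3   2.05 -0.21  0.67  1.27]
 shift [-16.9  20.4   0.2]  turn [ 0.1 -0.  -0.1]
top orange [327.1 147.5] 17 [128.8  -3.   44. ]
top blue [322.9 157.5] 17 [99.1  1.6 44. ]
top red [325. 149.] 1 [119.4   0.2  60. ]
scene orange [287.1 233.5] 17 [129.   -4.9  44. ]
scene blue [297.9 232.5] 15 [98.3 -0.2 44. ]
scene red [297.4 228.1] 5 [99.  -1.3 60. ]
```

View pics/sc2.png

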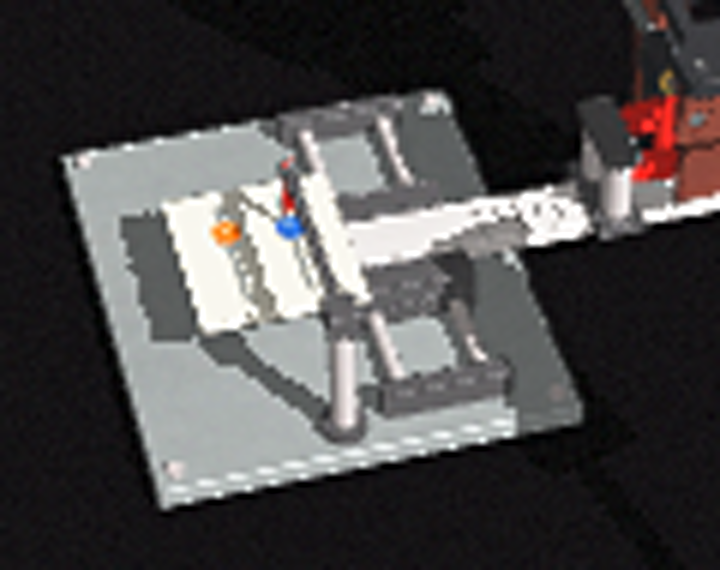

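View pics/top2.png

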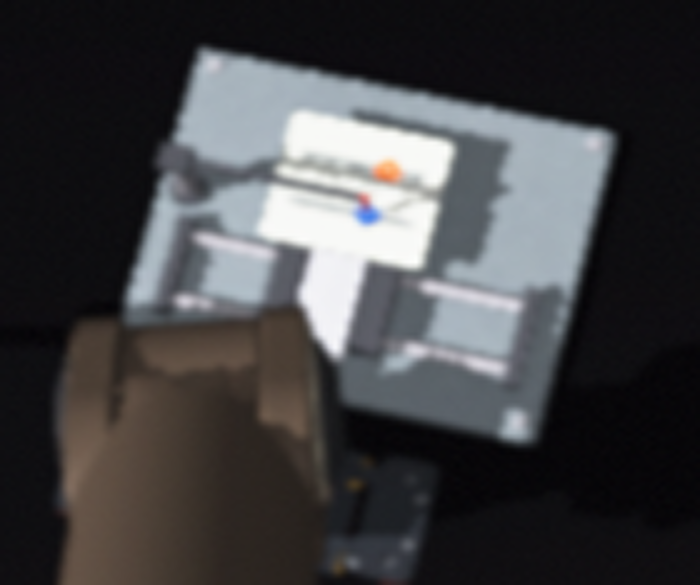

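Call:
{"name": "step_arm", "arguments": {
  "series": [
    [-0.14,-0.3,0.8,0,0,0,0],
    [-0.14,0,0,0,0,0,0],
    [-0.14,0,0,0,0,0,0],
    [-0.14,0,0,0,0,0,0],
    [-0.14,0,0,0,0,0,0]
  ]
}}

```text
time_s: 9.28
ee_pos: [504.0, 80.0, 53.1]
eef_rot: [2.479, 1.93, 0.002]
force: [-0.6, 1.4, 1.2]
opening: 0.573
```

Call:
{"name": "step_arm", "arguments": {
  "series": [
    [-0.14,0,0,0,0,0,0],
    [-0.14,0,0,0,0,0,0],
    [-0.14,0,0,0,0,0,0],
    [-0.14,0,0,0,0,0,0],
    [-0.14,0,0,0,0,0,0]
  ]
}}

```text
time_s: 9.9
ee_pos: [504.0, 80.0, 53.1]
eef_rot: [2.479, 1.93, 0.002]
force: [-0.8, 0.8, 0.9]
opening: 0.578
```

```bash
python3 look.py 3; python3 - <<'E'
from h import *
for z in (44,52,90):print(z,[proj(c,W(100,0,z)).round(1).tolist() for c in("top","scene")])
goal(W(-119.7,18.5,53),90)
E
```

```text
t 9.9 tcp [504.   80.   53.1] jig [-90.   13.9  53.1] f [-0.8  0.8  0.9] open 0.578 J [-0.49  0.45  0.3   2.05 -0.21  0.67  1.27]
 shift [-16.9  20.    0.1]  turn [ 0.1 -0.1 -0.1]
top orange [327.  147.5] 16 [128.9  -2.8  44. ]
top blue [323.  157.4] 18 [99.2  1.4 44. ]
top red [329. 149.] 1 [121.9 -10.3  60. ]
scene orange [287.  233.5] 16 [129.2  -4.8  44. ]
scene blue [297.6 232.5] 14 [99.2 -0.5 44. ]
scene red [297.4 228.1] 5 [99.  -1.3 60. ]
44 [[323.6, 157.3], [297.4, 232.7]]
52 [[323.5, 156.5], [297.3, 230.6]]
90 [[323.1, 153.0], [296.9, 220.5]]
t 10.0 tcp [504.   80.   53.1] jig [-90.   13.9  53.1] f [-0.8  0.6  0.6] open 0.572 J [-0.49  0.45  0.3   2.05 -0.21  0.67  1.27]
 shift [  4.6 -29.7   0.1]  turn [ 0.1 -0.1 -0.1]
```

Call:
{"name": "step_arm", "arguments": {
  "series": [
    [-0.14,1,-6,0,0,0,0],
    [-0.14,1,-6,0,0,0,0],
    [-0.14,1,-6,0,0,0,0],
    [-0.14,1,-6,0,0,0,0],
    [-0.14,0,-3,0,0,0,0]
  ]
}}

```text
time_s: 10.62
ee_pos: [478.0, 90.0, 53.1]
eef_rot: [2.478, 1.927, 0.004]
force: [0.6, -1.9, -1.6]
opening: 0.575
```

```bash
python3 look.py 4
```

```text
t 10.625 tcp [478.   90.   53.1] jig [-117.6   17.2   53.1] f [ 0.6 -1.9 -1.6] open 0.575 J [-0.53  0.42  0.3   2.11 -0.2   0.64  1.23]
 shift [-20.1  47.7   0.2]  turn [ 0.2 -0.  -0.2]
top orange [324.  156.5] 16 [102.3  -0.6  44. ]
top blue [319.5 166.5] 18 [72.3  4.9 44. ]
top red [322.4 154.4] 3 [103.2   3.6  60. ]
scene orange [297.1 232.5] 17 [100.7  -1.1  44. ]
scene blue [307.5 231.5] 17 [70.8  3.1 44. ]
scene red [297.4 228.5] 6 [99.5  0.3 60. ]
```

View pics/sc4.png

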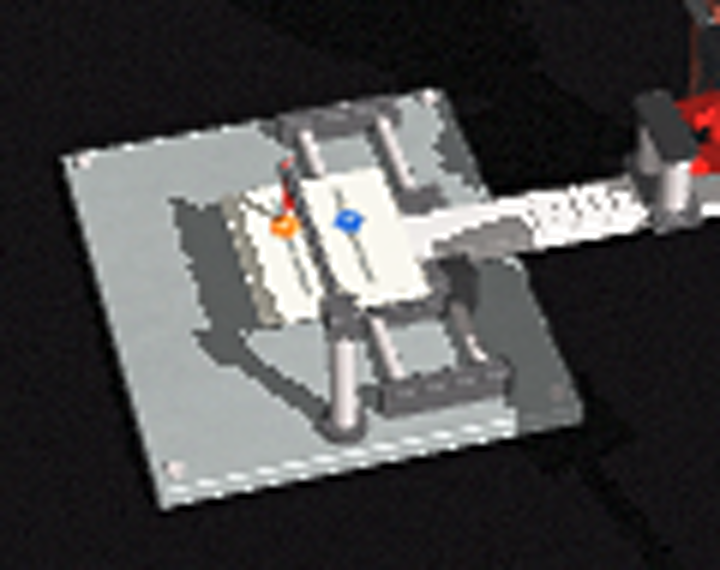

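Call:
{"name": "step_arm", "arguments": {
  "series": [
    [-0.14,1,-1.8,0,0,0,0],
    [-0.14,0,0,0,0,0,0],
    [-0.14,0,0,0,0,0,0]
  ]
}}

```text
time_s: 11.1
ee_pos: [476.0, 91.6, 53.1]
eef_rot: [2.479, 1.928, 0.002]
force: [0.1, -1.4, 0.0]
opening: 0.572
```

```bash
python3 look.py 5;python3 look.py 5
```

```text
t 11.1 tcp [476.   91.6  53.1] jig [-119.9   18.4   53.1] f [ 0.1 -1.4  0. ] open 0.572 J [-0.53  0.42  0.3   2.11 -0.2   0.64  1.22]
 shift [-21.2  50.    0.2]  turn [ 0.1 -0.  -0.1]
top orange [323.1 157.4] 14 [99.2  1.1 44. ]
top blue [318.9 167.5] 17 [69.4  5.7 44. ]
top red [322.5 154.5] 4 [103.    3.3  60. ]
scene orange [297.9 232.5] 16 [98.4 -0.4 44. ]
scene blue [308.1 231.5] 17 [69.5  3.9 44. ]
scene red [297.4 227.7] 6 [98.6 -3.2 60. ]
t 11.2 tcp [476.1  91.6  53. ] jig [-119.9   18.4   53. ] f [ 0.  -0.4  1.3] open 0.571 J [-0.53  0.42  0.3   2.11 -0.2   0.64  1.22]
 shift [-21.2  50.    0.2]  turn [ 0.1 -0.  -0.1]
top orange [323.1 157.4] 14 [99.2  1.1 44. ]
top blue [318.9 167.5] 17 [69.4  5.7 44. ]
top red [322.5 154.5] 4 [103.    3.3  60. ]
scene orange [297.9 232.5] 16 [98.4 -0.4 44. ]
scene blue [308.1 231.5] 17 [69.5  3.9 44. ]
scene red [297.4 227.7] 6 [98.6 -3.2 60. ]
```

View pics/top5.png

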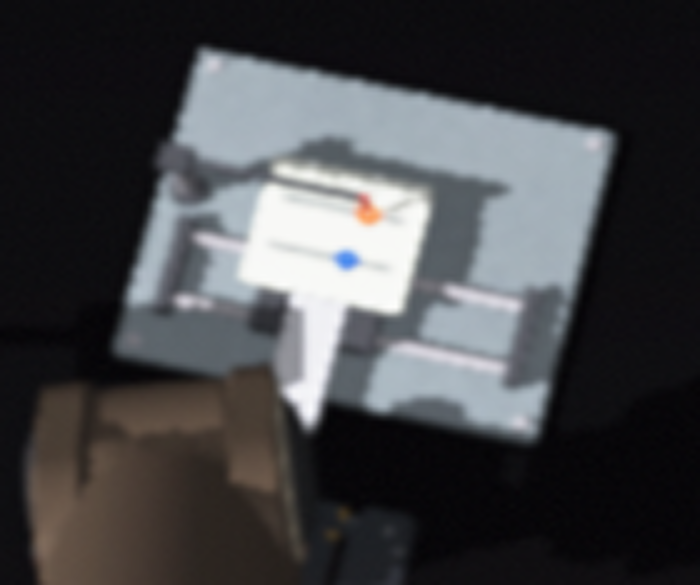

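View pics/sc5.png

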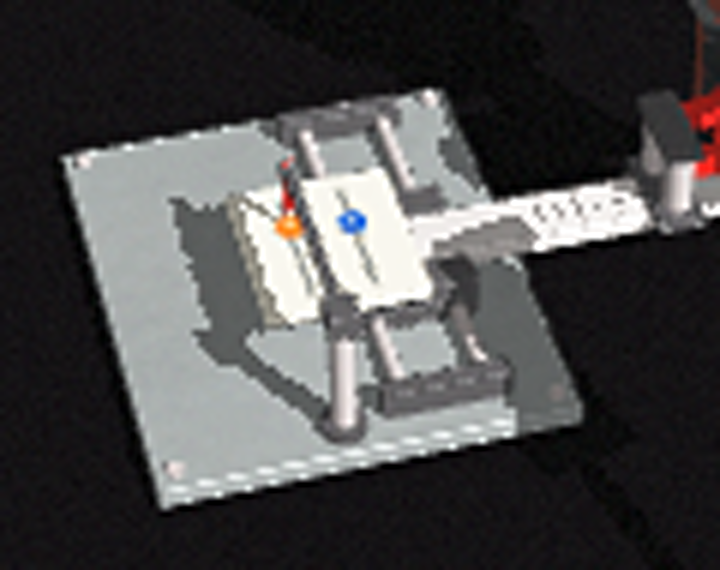

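Orange now stands under the pointer to about 1 mm in both cameras. I'm closing the levers gradually.

Call:
{"name": "step_arm", "arguments": {
  "series": [
    [-0.1,0,0,0,0,0,0],
    [-0.05,0,0,0,0,0,0],
    [0.0,0,0,0,0,0,0],
    [0.05,0,0,0,0,0,0]
  ]
}}

```text
time_s: 11.8
ee_pos: [475.3, 91.8, 53.0]
eef_rot: [2.479, 1.929, 0.001]
force: [-1.9, -0.3, 2.8]
opening: 0.485
```

```bash
python3 look.py 6
```

```text
t 11.8 tcp [475.3  91.8  53. ] jig [-120.7   18.3   53. ] f [-1.9 -0.3  2.8] open 0.485 J [-0.53  0.42  0.3   2.11 -0.2   0.64  1.23]
 shift [-21.2  50.7   0. ]  turn [ 0.  -0.  -0.1]
top orange [323.1 157.3] 14 [99.6  1.1 44. ]
top blue [318.9 167.1] 18 [70.3  5.9 44. ]
top red [322.5 154.5] 4 [103.    3.3  60. ]
scene orange [297.5 232.6] 17 [99.5 -0.2 44. ]
scene blue [308.1 231.5] 17 [69.5  3.9 44. ]
scene red [297.4 227.7] 6 [98.6 -3.2 60. ]
```

Call:
{"name": "step_arm", "arguments": {
  "series": [
    [0.1,0,0.3,0,0,0,0],
    [0.16,0,0.3,0,0,0,0],
    [0.22,0,0.2,0,0,0,0],
    [0.28,0,0.2,0,0,0,0],
    [0.34,0,0,0,0,0,0]
  ]
}}

```text
time_s: 12.52
ee_pos: [476.4, 91.5, 53.0]
eef_rot: [2.479, 1.929, 0.001]
force: [-2.1, -0.6, 1.7]
opening: 0.336
```

```bash
python3 look.py 7
```

```text
t 12.525 tcp [476.4  91.5  53. ] jig [-119.6   18.3   53. ] f [-2.1 -0.6  1.7] open 0.336 J [-0.53  0.42  0.3   2.11 -0.2   0.64  1.23]
 shift [-21.2  49.6   0. ]  turn [ 0.   0.  -0.1]
top orange [323.2 156.6] 15 [101.6   1.5  44. ]
top blue [319.1 166.5] 17 [71.9  6.  44. ]
top red [322.  154.4] 3 [102.9   4.7  60. ]
scene orange [297.  232.6] 15 [100.8  -0.7  44. ]
scene blue [307.5 231.5] 17 [71.2  3.4 44. ]
scene red [297.4 228.1] 7 [99.1 -1.5 60. ]
```

Call:
{"name": "step_arm", "arguments": {
  "series": [
    [0.4,0,-0.6,0,0,0,0],
    [0.6,0,-0.5,0,0,0,0],
    [1,0,-0.3,0,0,0,0],
    [1,0,0,0,0,0,0],
    [1,0,0,0,0,0,0]
  ]
}}

```text
time_s: 13.25
ee_pos: [476.4, 91.5, 53.0]
eef_rot: [2.478, 1.927, 0.004]
force: [0.6, -0.9, -0.3]
opening: 0.3
```

```bash
python3 look.py 8
```

```text
t 13.25 tcp [476.4  91.5  53. ] jig [-119.6   18.3   53. ] f [ 0.6 -0.9 -0.3] open 0.3 J [-0.53  0.42  0.3   2.11 -0.2   0.64  1.22]
 shift [-21.2  49.7   0.2]  turn [ 0.2 -0.  -0.2]
top orange [323.2 156.6] 15 [101.6   1.5  44. ]
top blue [319.1 166.5] 17 [71.9  6.  44. ]
top red [322.4 154.4] 3 [103.2   3.6  60. ]
scene orange [297.  232.6] 15 [100.8  -0.7  44. ]
scene blue [307.5 231.5] 17 [71.2  3.4 44. ]
scene red [297.4 228.1] 7 [99.1 -1.5 60. ]
```

View pics/sc8.png

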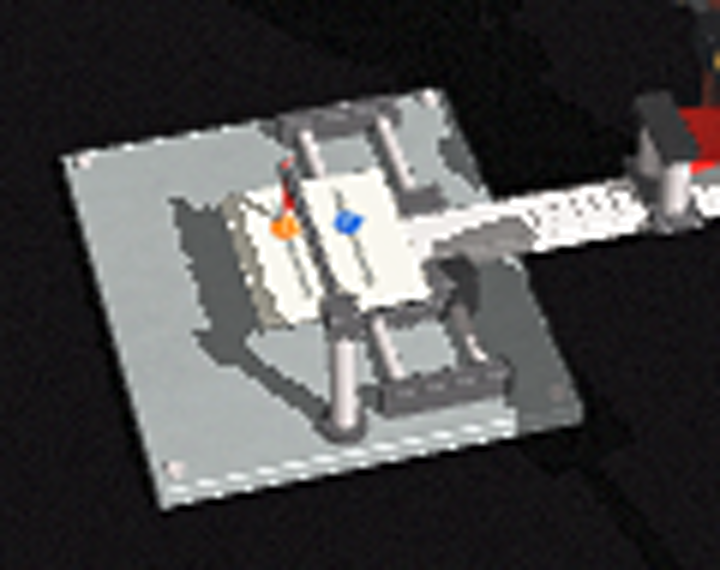

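Levers are on their stop: the opening holds at 0.30 with shut commanded. I'll nudge about 1 mm to recentre.

Call:
{"name": "step_arm", "arguments": {
  "series": [
    [1,0,-1.5,0,0,0,0],
    [1,0,0,0,0,0,0],
    [1,0,0,0,0,0,0],
    [1,0,0,0,0,0,0]
  ]
}}

```text
time_s: 13.85
ee_pos: [474.8, 91.9, 53.0]
eef_rot: [2.478, 1.927, 0.004]
force: [1.4, -0.8, -1.0]
opening: 0.299
```

```bash
python3 look.py 9
```

```text
t 13.85 tcp [474.8  91.9  53. ] jig [-121.2   18.3   53. ] f [ 1.4 -0.8 -1. ] open 0.299 J [-0.53  0.41  0.3   2.11 -0.2   0.64  1.22]
 shift [-21.2  51.3   0.2]  turn [ 0.2 -0.  -0.2]
top orange [323.5 157.3] 13 [99.8  0.2 44. ]
top blue [318.9 167.1] 18 [70.3  5.9 44. ]
top red [322.5 154.5] 4 [103.    3.3  60. ]
scene orange [297.5 232.6] 17 [99.5 -0.2 44. ]
scene blue [308.  231.5] 16 [69.6  3.7 44. ]
scene red [297.4 227.7] 6 [98.6 -3.2 60. ]
```

View pics/sc9.png

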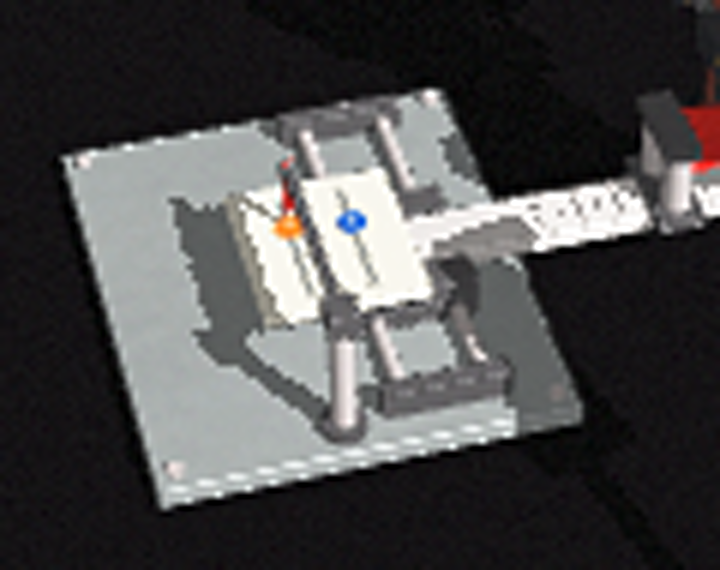

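Orange is at (99.7, 0) in the jig frame, with the pointer at (100, 0), and the grip is holding the levers closed. I'm handing in.

```bash
python3 - <<'E'
from rig import manip
print(manip.finish_job())
E
```

```text
the job is handed in; nothing more can be done
None
```

The job is handed in at about 14 s, with the gripper still holding both levers closed and the orange dot under the pointer. `manip.finish_job()` reports no verdict, so the result below rests on my own checks.

- **Blue dot:** I pinched the paddles lightly at about 50 mm opening and slid the blue dot under the pointer. It rested there for over 1 s, about 1 mm off, with the levers open.
- **Orange dot:** I slid on to the orange dot, paused with the levers still open, then squeezed them closed. The leg crept about 2 mm during the squeeze, which I corrected with a small nudge.
- **Final position:** The top and scene cameras put the orange dot at jig (99.8, 0.2) and (99.5, −0.2) mm; the pointer is at (100, 0).
- **Levers:** The opening stayed at 0.30 (about 26 mm) with the gripper commanded fully shut, so I take the levers to be on their stop. This is about 1.6 mm less than the stated 28 mm, and about the same shortfall showed when the levers were open. I did not measure lever angle or paddle force directly.
- **Disagreements:** The colour-based position of the needle in the top and scene images was only good to a few mm (2–6 pixels). I therefore placed the pointer from the jig corners, which the wrist view matched to about 2 mm.
- **Bystanders:** The arm passed none of them closely and the wrist force stayed near zero; I did not re-measure their positions at the end.

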